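# Stop the carving vise from rocking

### The job

The carving vise rocks on the bench because one of its four feet has lost its pad. Press down on the corners of its base plate with a fingertip until you find the one that sinks, push that corner's wooden wedge flat along the bench, thin end first, in under the foot until it is snug, then press that corner once more to make sure it now stands firm. Lift nothing, do not shift the vise, and leave the other three wedges and the things around as they are.

Things in the scene. Friction and masses are not known exactly. Their poses are not given: they have to be found in the camera images.
- vise: Carver's ball vise with a wooden puppet head, 4 kg, 240 mm high, loose on the bench. Green steel base plate 200 (its x) x 230 mm (its y), 8 mm thick, on four round steel feet 24 mm across, 12 mm tall, at x +-80, y +-95 mm. Vise in the middle, 84 mm across (tommy bar along x 106 mm). Origin: middle of the plate, level with the undersides of the feet, 4.5 mm above the bench; yaw within 0.2 rad
- corner_near_left (a point): Plate top above the centre of the foot on the robot's side, to the robot's left (vise-frame -x, +y), 20 mm in from both edges, 24.5 mm above the bench when level. Three feet stand firm on hidden rubber pads 4.5 mm thick, 16 mm across; one of the four lacks its pad: pressed here its corner yields at about 3 N, sinks 4 mm till the foot meets the bench, and rises when let go
- corner_near_right (a point): Plate top above the centre of the foot on the robot's side, to the robot's right (vise-frame -x, -y), 20 mm in from both edges, 24.5 mm above the bench when level. Three feet stand firm on hidden rubber pads 4.5 mm thick, 16 mm across; one of the four lacks its pad: pressed here its corner yields at about 3 N, sinks 4 mm till the foot meets the bench, and rises when let go
- corner_far_left (a point): Plate top above the centre of the foot on the far side, to the robot's left (vise-frame +x, +y), 20 mm in from both edges, 24.5 mm above the bench when level. Three feet stand firm on hidden rubber pads 4.5 mm thick, 16 mm across; one of the four lacks its pad: pressed here its corner yields at about 3 N, sinks 4 mm till the foot meets the bench, and rises when let go
- corner_far_right (a point): Plate top above the centre of the foot on the far side, to the robot's right (vise-frame +x, -y), 20 mm in from both edges, 24.5 mm above the bench when level. Three feet stand firm on hidden rubber pads 4.5 mm thick, 16 mm across; one of the four lacks its pad: pressed here its corner yields at about 3 N, sinks 4 mm till the foot meets the bench, and rises when let go
- wedge_near_left: Loose hardwood wedge lying flat beside the foot on the robot's side, to the robot's left (vise-frame -x, +y), thin end 3 to 12 mm from the foot and pointing at it; 55 mm long, 26 wide, 10 mm thick at the blunt end, 1.5 at the thin end. Origin: middle of its underside, x axis to the thin end. Pushed on the blunt end it slides easily; over about 15 N, once jammed, the vise may slide too
- wedge_near_right: Loose hardwood wedge lying flat beside the foot on the robot's side, to the robot's right (vise-frame -x, -y), thin end 3 to 12 mm from the foot and pointing at it; 55 mm long, 26 wide, 10 mm thick at the blunt end, 1.5 at the thin end. Origin: middle of its underside, x axis to the thin end. Pushed on the blunt end it slides easily; over about 15 N, once jammed, the vise may slide too
- wedge_far_left: Loose hardwood wedge lying flat beside the foot on the far side, to the robot's left (vise-frame +x, +y), thin end 3 to 12 mm from the foot and pointing at it; 55 mm long, 26 wide, 10 mm thick at the blunt end, 1.5 at the thin end. Origin: middle of its underside, x axis to the thin end. Pushed on the blunt end it slides easily; over about 15 N, once jammed, the vise may slide too
- wedge_far_right: Loose hardwood wedge lying flat beside the foot on the far side, to the robot's right (vise-frame +x, -y), thin end 3 to 12 mm from the foot and pointing at it; 55 mm long, 26 wide, 10 mm thick at the blunt end, 1.5 at the thin end. Origin: middle of its underside, x axis to the thin end. Pushed on the blunt end it slides easily; over about 15 N, once jammed, the vise may slide too
- tip_near_left (a point): Middle of the thin end of wedge_near_left, on the bench, 27.5 mm along the wedge's x from its origin. Under a padless foot the wedge jams with this point about 19 mm in from the foot's outer edge (7 mm past the foot's centre), its blunt end then some 27 mm outside the plate; a foot's pad stops it 4 mm in
- tip_near_right (a point): Middle of the thin end of wedge_near_right, on the bench, 27.5 mm along the wedge's x from its origin. Under a padless foot the wedge jams with this point about 19 mm in from the foot's outer edge (7 mm past the foot's centre), its blunt end then some 27 mm outside the plate; a foot's pad stops it 4 mm in
- tip_far_left (a point): Middle of the thin end of wedge_far_left, on the bench, 27.5 mm along the wedge's x from its origin. Under a padless foot the wedge jams with this point about 19 mm in from the foot's outer edge (7 mm past the foot's centre), its blunt end then some 27 mm outside the plate; a foot's pad stops it 4 mm in
- tip_far_right (a point): Middle of the thin end of wedge_far_right, on the bench, 27.5 mm along the wedge's x from its origin. Under a padless foot the wedge jams with this point about 19 mm in from the foot's outer edge (7 mm past the foot's centre), its blunt end then some 27 mm outside the plate; a foot's pad stops it 4 mm in
- glue_bottle: White glue bottle, 54 mm across, 130 mm tall, upright to the left of the work; origin under its centre. A bystander
- gouge: Carving gouge lying crosswise on the bench beyond the vise, 250 mm long, 26 mm thick, wooden handle; origin under its middle, x towards the blade. A bystander
- puppet_foot: Roughed-out wooden puppet foot with its shin, 75 by 32 mm, 89 mm tall, to the right of the work; origin under the middle of the foot. A bystander
- wax_tin: Wax tin, 66 mm across, 38 mm tall, beyond the vise; origin under its centre. A bystander
Things that resemble listed ones, but are neither listed nor needed, are in the scene too. Leave any black or blue look-alike of the wedge_near_right alone.

How it is judged (in metres and radians):
On the way, in this order (a step that is already met when the one before it is completed fails the run):
1. a fingertip presses the plate over the padless foot and that corner sinks at least 3 mm (contact force between the fingers and vise above 1.5 N and height (world z) of any of corner_near_left, corner_near_right, corner_far_left, corner_far_right below 0.0215 m), for 0.1 s.
2. the wedge of that corner is in under the foot by at least 14 mm, lying flat, with the plate not touched (contact force between the fingers and vise below 0.5 N and ((y of tip_near_left in the frame of vise below 0.093 m and x of tip_near_left in the frame of vise between -0.092 and -0.068 m and angle between wedge_near_left's own z axis and vertical below 0.1 rad) or (y of tip_near_right in the frame of vise above -0.093 m and x of tip_near_right in the frame of vise between -0.092 and -0.068 m and angle between wedge_near_right's own z axis and vertical below 0.1 rad) or (y of tip_far_left in the frame of vise below 0.093 m and x of tip_far_left in the frame of vise between 0.068 and 0.092 m and angle between wedge_far_left's own z axis and vertical below 0.1 rad) or (y of tip_far_right in the frame of vise above -0.093 m and x of tip_far_right in the frame of vise between 0.068 and 0.092 m and angle between wedge_far_right's own z axis and vertical below 0.1 rad))), for 0.2 s.
3. that corner is pressed again with at least 3 N and stays within 1.5 mm of level (contact force between the fingers and vise above 3 N and ((y of tip_near_left in the frame of vise below 0.093 m and x of tip_near_left in the frame of vise between -0.092 and -0.068 m and angle between wedge_near_left's own z axis and vertical below 0.1 rad and height (world z) of corner_near_left above 0.023 m and horizontal distance between the grasp point and corner_near_left below 0.05 m) or (y of tip_near_right in the frame of vise above -0.093 m and x of tip_near_right in the frame of vise between -0.092 and -0.068 m and angle between wedge_near_right's own z axis and vertical below 0.1 rad and height (world z) of corner_near_right above 0.023 m and horizontal distance between the grasp point and corner_near_right below 0.05 m) or (y of tip_far_left in the frame of vise below 0.093 m and x of tip_far_left in the frame of vise between 0.068 and 0.092 m and angle between wedge_far_left's own z axis and vertical below 0.1 rad and height (world z) of corner_far_left above 0.023 m and horizontal distance between the grasp point and corner_far_left below 0.05 m) or (y of tip_far_right in the frame of vise above -0.093 m and x of tip_far_right in the frame of vise between 0.068 and 0.092 m and angle between wedge_far_right's own z axis and vertical below 0.1 rad and height (world z) of corner_far_right above 0.023 m and horizontal distance between the grasp point and corner_far_right below 0.05 m))), for 0.1 s.
At the end, for the whole second after the job is handed in: The wedge of the corner that rocked lies flat with its thin end at least 14 mm in under the foot (and within 12 mm of the foot's centre line sideways), the other three wedges are within 6 mm of where they started, and the vise stands level and still (((y of tip_near_left in the frame of vise below 0.093 m and x of tip_near_left in the frame of vise between -0.092 and -0.068 m and angle between wedge_near_left's own z axis and vertical below 0.1 rad and distance of each of wedge_near_right, wedge_far_left, wedge_far_right from where it was at the start of the episode below 0.006 m) or (y of tip_near_right in the frame of vise above -0.093 m and x of tip_near_right in the frame of vise between -0.092 and -0.068 m and angle between wedge_near_right's own z axis and vertical below 0.1 rad and distance of each of wedge_near_left, wedge_far_left, wedge_far_right from where it was at the start of the episode below 0.006 m) or (y of tip_far_left in the frame of vise below 0.093 m and x of tip_far_left in the frame of vise between 0.068 and 0.092 m and angle between wedge_far_left's own z axis and vertical below 0.1 rad and distance of each of wedge_near_left, wedge_near_right, wedge_far_right from where it was at the start of the episode below 0.006 m) or (y of tip_far_right in the frame of vise above -0.093 m and x of tip_far_right in the frame of vise between 0.068 and 0.092 m and angle between wedge_far_right's own z axis and vertical below 0.1 rad and distance of each of wedge_near_left, wedge_near_right, wedge_far_left from where it was at the start of the episode below 0.006 m)) and angle between vise's own z axis and vertical below 0.012 rad and linear speed of vise below 0.02 m/s); the robot touches nothing.
It fails at once if a second wedge was pushed from its place (7 mm) (distance of each of wedge_near_left, wedge_near_right from where it was at the start of the episode above 0.007 m or distance of each of wedge_near_left, wedge_far_left from where it was at the start of the episode above 0.007 m or distance of each of wedge_near_left, wedge_far_right from where it was at the start of the episode above 0.007 m or distance of each of wedge_near_right, wedge_far_left from where it was at the start of the episode above 0.007 m or distance of each of wedge_near_right, wedge_far_right from where it was at the start of the episode above 0.007 m or distance of each of wedge_far_left, wedge_far_right from where it was at the start of the episode above 0.007 m).
It fails at once if a wedge was lifted off the bench (10 mm) (height (world z) of any of wedge_near_left, wedge_near_right, wedge_far_left, wedge_far_right above 0.01 m).
It fails at once if the vise was shifted or lifted: a corner of its plate moved over 15 mm (distance of any of corner_near_left, corner_near_right, corner_far_left, corner_far_right from where it was at the start of the episode above 0.015 m).
It fails at once if a bystander was moved over 15 mm (distance of any of glue_bottle, gouge, puppet_foot, wax_tin from where it was at the start of the episode above 0.015 m).
It also fails if it takes over 67 s, if anything falls off the work surface, if the arm or the gripper's body presses on something with over 40 N, if the wrist force passes 120 N, or if a joint passes its speed limit or range.

### The arm

A 7-joint arm with a two-finger parallel gripper is mounted at the origin on the work surface. World frame = base frame: x ahead of the robot, y to its left, z up, the work surface at z = 0. Lengths are in mm, angles in rad, forces in N, time in s.
With the tool pointing down it reaches from about 400 to 875 mm from the base axis. Payload 4.4 kg.
Tool frame: the origin (TCP) lies at the very end of the fingers, on their centre line; the grasp point (between the pads) lies 19 mm behind it; z points along the fingers, y is the line along which they close (so a half turn about z gives the same grasp; the last joint's range is limited). The gripper opens to 85 mm and grips with 20 to 120 N. Pads are 22 mm wide; open, the fingers measure 114 mm over their backs; the gripper's body (76 mm by 85 mm) begins 54 mm behind the grasp point. The pads swing forward as they close: fully open they stand 13 mm farther back than shut.
Start: joints at [1.261, 0.628, 0.038, 1.517, -0.027, 0.996, -0.02], TCP at [156.932, -630.785, 231.313] pointing down, gripper open.
Joint ranges: [-3.06, 3.06], [-0.37, 2.12], [-1.25, 1.32], [0.18, 2.47], [-1.1, 4.24], [0.23, 1.98], [-2.94, 2.94]. Speed limits (rad/s): [2.57, 2.57, 3.14, 3.14, 3.14, 3.14, 3.14].

### API

Orientations are given as [roll, pitch, yaw] about the fixed x, y, z axes, in that order (R = Rz(yaw) Ry(pitch) Rx(roll)).
In Python, from workcell import arm gives the robot as it stands.
- The arm moves only by the tool servo_tool, never from a script. Its argument "moves" is a list of rows, each an object of numbers: "ax", "ay", "az": the turn, a rotation vector about the world's x, y, z in degrees; "dx", "dy", "dz": the shift along the world's x, y, z in m; "grip": the finger opening in m, from 0 to 0.0854. A call has 1 to 8 rows; each row shifts and turns the commanded pose from where the row before left it; what a row does not reach is not made up. A row lasts 1/8 s, in which the tool goes at most 62.5 mm and 10.7 degrees, less where a joint would pass 70% of its speed; a pose out of reach is approached as far as the arm can. A call is refused whole if a number of a shift passes 0.0625 or a number of a turn 10.7, either way. A call with a gripper value outside its range is refused whole. The fingers move at their own pace and stop on an object; "squeeze" is the grip in N (left out, the last holds). Time passes only in rows, so rows that do not move let the fingers close. It gives the time, the measured TCP pose, the force, the opening and the grip force at its end, in the units of the state.
- arm.get_state(): the state, without advancing time (a new reading comes with each control period).
- arm.snapshot(name): name is "side" or "top" or "wrist"; returns the picture (480x640x3 uint8, red, green, blue); there is no depth.
- arm.camera_info(name): a dict with "fx", "fy", "cx", "cy" (pixels), "extrinsics" (4x4, takes a point from world to camera coordinates). Camera axes: x right, y up, looking along -z (the intrinsics and any distortion apply to the point x, -y, -z); pixel columns grow to the right and rows downward; lengths in mm; the calibration is good to about 2 mm. A picture is of the moment at which its call begins: read the wrist's pose just before it. camera_info takes no time and is no camera call; for the wrist camera it gives the pose at the moment of the call.
- arm.finish_job(): hands the job in; it is judged then, once.
The state is a dict: "t": time; "q": joint angles; "joint_vel": joint speeds; "joint_efforts": joint torques, N m; "position": TCP position; "orientation": TCP orientation; "ft_force": force on the tool from outside, world axes, zero at the start; "wrist_torque": the same for the moment, N m; "grip_width": finger opening in mm; "grasp_force": force on a finger pad.
Only numpy, scipy, OpenCV 4.12 (cv2) and the standard library are available. Lean on these libraries where they do the work, as an engineer would, in place of code of your own. Each camera call takes 0.05 s, during which the arm holds its last target. There are 200 camera calls.

## Working session

There is one attempt and no reset: what is moved stays moved. The work goes in short steps, Python scripts to look and compute and a tool call to move; the robot and the scene stay as the last step left them, time stands still between calls to the robot, and variables do not carry over. Pictures are saved under pics/ and viewed, at most 10 in all, crops included, and the job is handed in when it is done.

Besides the shell and the picture viewer there is one more tool, called after "Request:" as name([rows], argument=value, ...), one row to a line, values as JSON. servo_tool: Moves the arm, as the interface text tells. Its arguments: {"type":"object","properties":{"moves":{"type":"array"},"squeeze":{"type":"number"}},"required":["moves"]}

```bash
mkdir -p pics; cat > h.py <<'E'
import numpy as np, cv2
from workcell import arm
def snap(n,f,crop=None,scale=1):
    im=arm.snapshot(n)[:,:,::-1]
    cv2.imwrite('pics/'+f+'_full.png',im)
    if crop: im=im[crop[1]:crop[3],crop[0]:crop[2]]
    im=cv2.resize(im,None,fx=scale,fy=scale,interpolation=cv2.INTER_CUBIC)
    cv2.imwrite('pics/'+f+'.png',im)
def pix2w(n,u,v,z,info=None):
    c=info or arm.camera_info(n);E=np.array(c['extrinsics']);R,t=E[:3,:3],E[:3,3]
    d=R.T@np.array([(u-c['cx'])/c['fx'],-(v-c['cy'])/c['fy'],-1.]);o=-R.T@t
    return o+d*(z-o[2])/d[2]
def w2pix(n,p,info=None):
    c=info or arm.camera_info(n);E=np.array(c['extrinsics']);q=E[:3,:3]@np.array(p,float)+E[:3,3]
    return c['cx']+c['fx']*q[0]/-q[2], c['cy']-c['fy']*q[1]/-q[2]
E
python3 - <<'E'
from h import *
snap('top','top1');snap('side','side1')
print(arm.get_state()); 
for n in('top','side','wrist'):print(n,arm.camera_info(n))
E
```

```text
{'t': 0.1, 'q': array([ 1.26123265,  0.62925382,  0.03843878,  1.51828462, -0.02701638,
        0.99627053, -0.01994953]), 'joint_vel': array([-6.66756466e-04, -2.42676059e-03,  6.95607671e-04, -2.67106714e-03,
       -2.63765694e-04,  4.09260152e-04,  7.78651398e-05]), 'joint_efforts': array([ 2.42101953e-03, -5.64537656e+01,  1.23009738e+00, -1.93973565e+01,
        1.11591237e-02,  5.43626491e-03, -4.74225169e-05]), 'position': array([ 156.78432249, -630.23134798,  230.47547693]), 'orientation': array([-3.13989383e+00, -5.18744041e-08,  2.43809696e-01]), 'ft_force': array([-0.32727981,  0.72816991,  0.27829346]), 'wrist_torque': array([-0.01768196,  0.03211885, -0.04005624]), 'grasp_force': 0.0, 'grip_width': 85.60520427511017}
top {'fx': 602.6309666368029, 'fy': 602.6309666368029, 'cx': 311.6728040944488, 'cy': 244.3273419536677, 'extrinsics': array([[ 2.91844860e-02, -9.99555625e-01, -6.06776131e-03,
        -9.18100885e+00],
       [ 9.79947822e-01,  2.74139256e-02,  1.97359427e-01,
        -5.71626370e+02],
       [-1.97105384e-01, -1.17059229e-02,  9.80312419e-01,
        -1.
[... 331 characters left out ...]
, -4.35969742e-01,  8.70453872e-01,
        -1.78555126e+02],
       [-3.91351637e-01,  7.77550165e-01,  4.92198778e-01,
        -1.11033241e+03],
       [ 0.00000000e+00,  0.00000000e+00,  0.00000000e+00,
         1.00000000e+00]])}
wrist {'fx': 429.19755349326175, 'fy': 429.19755349326175, 'cx': 320.29706819626574, 'cy': 238.43705902507293, 'extrinsics': array([[ 2.41212739e-01, -9.70471398e-01, -1.29628115e-03,
        -6.48694920e+02],
       [ 9.32303179e-01,  2.32096456e-01, -2.77384242e-01,
         3.64838948e+01],
       [ 2.69494335e-01,  6.57000858e-02,  9.60758191e-01,
        -3.79298196e+02],
       [ 0.00000000e+00,  0.00000000e+00,  0.00000000e+00,
         1.00000000e+00]])}
```

View pics/top1.png

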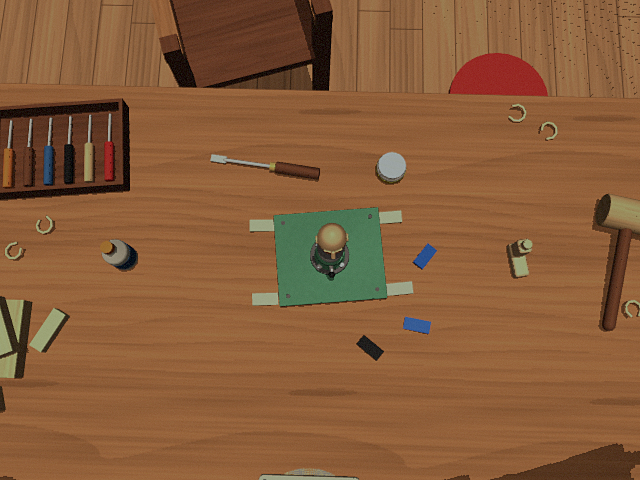

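View pics/side1.png

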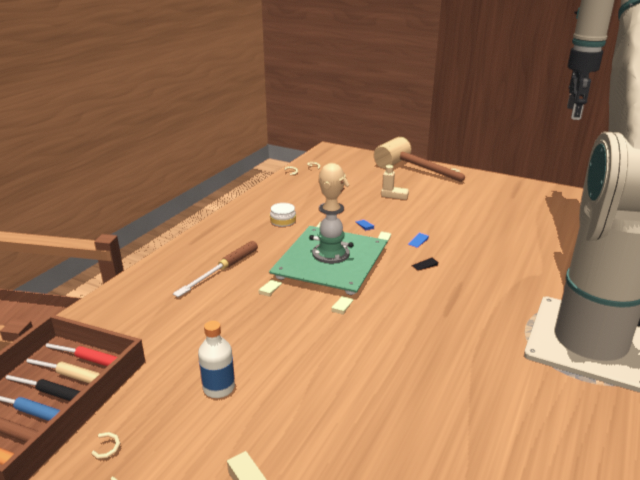

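The top picture shows the vise plate with corners at about (274,215), (380,208), (386,298) and (280,306). Pale wedges are at (262,226) far left, (266,299) near left, (390,217) far right and (399,289) near right. Possible mix-ups are the blue pieces at (424,256) and (417,325), the black one at (370,347) and the pale offcut at (48,330). I'll leave those alone, since the four pale wedges touching the plate edge fit the description. Next is a close crop to confirm.

```bash
python3 - <<'E'
import cv2
im=cv2.imread('pics/top1_full.png')[195:325,240:430]
cv2.imwrite('pics/top1c.png',cv2.resize(im,None,fx=4.2,fy=4.2,interpolation=cv2.INTER_CUBIC))
E
```

```text
(no output)
```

View pics/top1c.png

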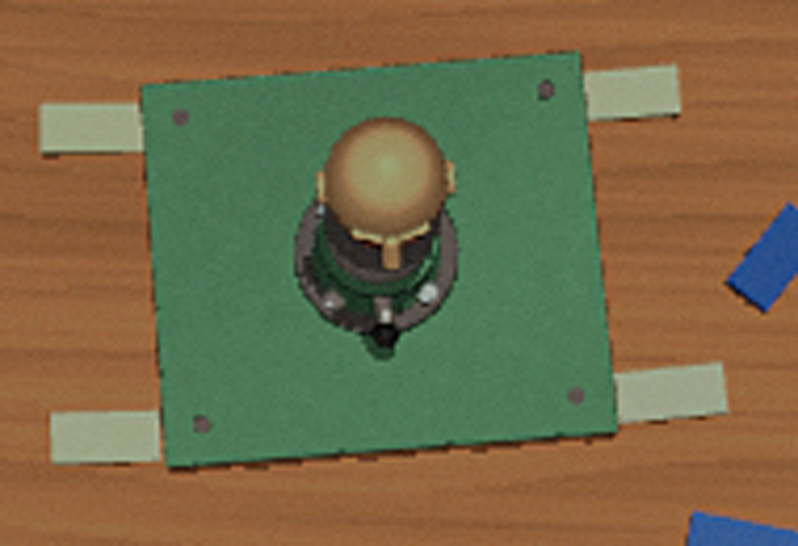

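The crop shows the plate corners at (141,86), (579,52), (617,433) and (168,467), and four pale wedges sticking out from under the plate's left and right edges.

```bash
python3 - <<'E'
from h import *
f=lambda a,z:pix2w('top',240+a[0]/4.2,195+a[1]/4.2,z)
# order FL FR NR NL
P=np.array([f(a,24.5) for a in [(141,86),(579,52),(617,433),(168,467)]])[:,:2]
M=np.array([[100,115],[100,-115],[-100,-115],[-100,115]],float)
c=P.mean(0);Q=P-c
yaw=np.arctan2((M[:,0]*Q[:,1]-M[:,1]*Q[:,0]).sum(),(M*Q).sum())
R=np.array([[np.cos(yaw),-np.sin(yaw)],[np.sin(yaw),np.cos(yaw)]])
print('c',c,'yaw',yaw);print((Q@R-M).round(1))
for n,m in dict(FL=(80,95),FR=(80,-95),NR=(-80,-95),NL=(-80,95)).items(): print(n,(c+R@m).round(1))
# outer ends of wedges, z=10
W=dict(FL=[(40,104),(41,152)],FR=[(678,65),(680,113)],NR=[(722,364),(728,411)],NL=[(51,412),(52,463)])
for n,w in W.items():
    e=np.array([f(a,10)[:2] for a in w]);print(n,e.round(1).tolist(),e.mean(0).round(1),'viseframe',((e.mean(0)-c)@R).round(1))
E
```

```text
c [553.46076979 -31.65365744] yaw 0.10638269774241042
[[-0.8 -0.8]
 [-0.5  0.9]
 [ 0.4  1.4]
 [ 0.9 -1.6]]
FL [622.9  71.3]
FR [ 643.1 -117.6]
NR [ 484.  -134.6]
NL [463.8  54.3]
FL [[632.4, 146.1], [606.7, 144.3]] [619.6 145.2] viseframe [ 84.5 168.9]
FR [[662.8, -188.0], [636.9, -189.0]] [ 649.8 -188.5] viseframe [  79.2 -166.2]
NR [[505.1, -210.5], [481.0, -213.4]] [ 493.1 -211.9] viseframe [ -79.2 -172.9]
NL [[470.7, 132.5], [444.6, 130.7]] [457.6 131.6] viseframe [-78.  172.5]
```

Request:
servo_tool([
  {"dx": 0.035,"dy": 0.05,"grip": 0},
  {"dx": 0.035,"dy": 0.05},
  {"dx": 0.035,"dy": 0.05},
  {"dx": 0.035,"dy": 0.05},
  {"dx": 0.035,"dy": 0.05,"az": -2},
  {"dx": 0.035,"dy": 0.05,"az": -2},
  {"dx": 0.035,"dy": 0.05,"az": -2},
  {"dx": 0.035,"dy": 0.05,"az": -2},
])

```text
schema error: expected keys ax, ay, az, dx, dy, dz, grip
```

Request:
servo_tool([
  {"dx": 0.025,"dy": 0.05,"dz": -0.04},
  {"dx": 0.02,"dy": 0.045,"dz": -0.05},
  {"dz": -0.05},
  {"dz": -0.025},
  {},
  {},
])

```text
schema error: expected keys ax, ay, az, dx, dy, dz, grip
```

Request:
servo_tool([
  {"ax": 0,"ay": 0,"az": 0,"dx": 0.035,"dy": 0.05,"dz": 0,"grip": 0},
  {"ax": 0,"ay": 0,"az": 0,"dx": 0.035,"dy": 0.05,"dz": 0,"grip": 0},
  {"ax": 0,"ay": 0,"az": 0,"dx": 0.035,"dy": 0.05,"dz": 0,"grip": 0},
  {"ax": 0,"ay": 0,"az": 0,"dx": 0.035,"dy": 0.05,"dz": 0,"grip": 0},
  {"ax": 0,"ay": 0,"az": -2,"dx": 0.035,"dy": 0.05,"dz": 0,"grip": 0},
  {"ax": 0,"ay": 0,"az": -2,"dx": 0.035,"dy": 0.05,"dz": 0,"grip": 0},
  {"ax": 0,"ay": 0,"az": -2,"dx": 0.035,"dy": 0.05,"dz": 0,"grip": 0},
  {"ax": 0,"ay": 0,"az": -2,"dx": 0.035,"dy": 0.05,"dz": 0,"grip": 0},
])

```text
t: 1.1
position: [437.7, -229.0, 231.2]
orientation: [3.142, 0.0, 0.103]
ft_force: [1.3, -0.3, 0.5]
grip_width: -0.1
grasp_force: 0.0
```

Request:
servo_tool([
  {"ax": 0,"ay": 0,"az": 0,"dx": 0.023,"dy": 0.047,"dz": -0.04,"grip": 0},
  {"ax": 0,"ay": 0,"az": 0,"dx": 0.023,"dy": 0.047,"dz": -0.05,"grip": 0},
  {"ax": 0,"ay": 0,"az": 0,"dx": 0,"dy": 0,"dz": -0.05,"grip": 0},
  {"ax": 0,"ay": 0,"az": 0,"dx": 0,"dy": 0,"dz": -0.045,"grip": 0},
  {"ax": 0,"ay": 0,"az": 0,"dx": 0,"dy": 0,"dz": 0,"grip": 0},
  {"ax": 0,"ay": 0,"az": 0,"dx": 0,"dy": 0,"dz": 0,"grip": 0},
])

```text
t: 1.85
position: [479.3, -146.0, 56.2]
orientation: [3.141, -0.001, 0.104]
ft_force: [0.6, -0.6, 0.7]
grip_width: -0.2
grasp_force: 0.0
```

```bash
python3 - <<'E'
from h import *
snap('wrist','w1'); s=arm.get_state(); print(s['position'],s['ft_force'])
print(w2pix('wrist',(484,-134.6,24.5)), w2pix('wrist',(493,-212,10)))
E
```

```text
[ 479.79507121 -146.15695412   56.82096941] [-0.70884747  0.77218796  0.93379607]
(np.float64(295.6282312968184), np.float64(269.3566506096731)) (np.float64(464.1735959820938), np.float64(256.6614699795459))
```

View pics/w1.png

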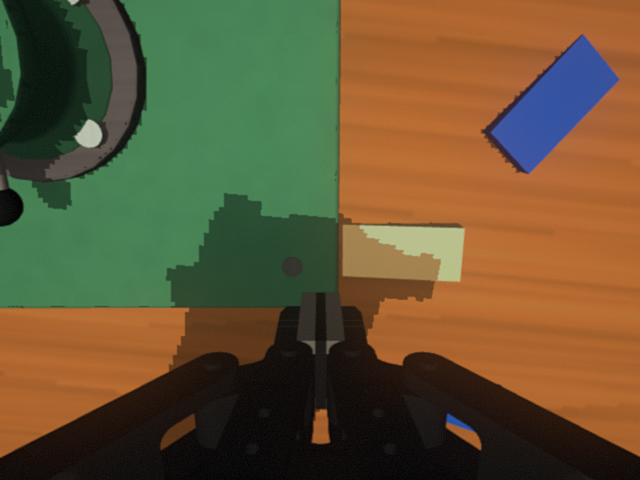

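The wrist picture shows the plate's rivet at (291,267), against a prediction of (296,269). The wedge's blunt end is near (464,253), against a prediction of (464,257). The calibration agrees to about 2 mm, so I'll press near-right now.

Request:
servo_tool([
  {"ax": 0,"ay": 0,"az": 0,"dx": 0.004,"dy": 0.011,"dz": -0.015,"grip": 0},
  {"ax": 0,"ay": 0,"az": 0,"dx": 0,"dy": 0,"dz": -0.013,"grip": 0},
  {"ax": 0,"ay": 0,"az": 0,"dx": 0,"dy": 0,"dz": 0,"grip": 0},
  {"ax": 0,"ay": 0,"az": 0,"dx": 0,"dy": 0,"dz": -0.001,"grip": 0},
  {"ax": 0,"ay": 0,"az": 0,"dx": 0,"dy": 0,"dz": -0.001,"grip": 0},
  {"ax": 0,"ay": 0,"az": 0,"dx": 0,"dy": 0,"dz": 0,"grip": 0},
])

```text
t: 2.65
position: [482.7, -134.8, 25.3]
orientation: [3.141, -0.0, 0.104]
ft_force: [0.5, 0.3, 0.7]
grip_width: -0.0
grasp_force: 0.0
```

Request:
servo_tool([
  {"ax": 0,"ay": 0,"az": 0,"dx": 0,"dy": 0,"dz": -0.001,"grip": 0},
  {"ax": 0,"ay": 0,"az": 0,"dx": 0,"dy": 0,"dz": -0.001,"grip": 0},
  {"ax": 0,"ay": 0,"az": 0,"dx": 0,"dy": 0,"dz": 0,"grip": 0},
])

```text
t: 3.02
position: [482.6, -134.7, 23.2]
orientation: [3.141, -0.0, 0.104]
ft_force: [0.1, -0.1, 1.4]
grip_width: 0.0
grasp_force: 0.4
```

Request:
servo_tool([
  {"ax": 0,"ay": 0,"az": 0,"dx": 0,"dy": 0,"dz": -0.001,"grip": 0},
  {"ax": 0,"ay": 0,"az": 0,"dx": 0,"dy": 0,"dz": 0,"grip": 0},
])

```text
t: 3.28
position: [482.6, -134.7, 22.1]
orientation: [3.141, 0.0, 0.104]
ft_force: [-0.4, -0.1, 0.9]
grip_width: 0.0
grasp_force: 0.6
```

Request:
servo_tool([
  {"ax": 0,"ay": 0,"az": 0,"dx": 0,"dy": 0,"dz": -0.001,"grip": 0},
  {"ax": 0,"ay": 0,"az": 0,"dx": 0,"dy": 0,"dz": 0,"grip": 0},
])

```text
t: 3.52
position: [482.5, -134.7, 21.1]
orientation: [3.142, 0.0, 0.104]
ft_force: [0.1, -0.6, 1.7]
grip_width: 0.3
grasp_force: 0.7
```

Request:
servo_tool([
  {"ax": 0,"ay": 0,"az": 0,"dx": 0,"dy": 0,"dz": -0.001,"grip": 0},
  {"ax": 0,"ay": 0,"az": 0,"dx": 0,"dy": 0,"dz": 0,"grip": 0},
])

```text
t: 3.78
position: [482.5, -134.7, 20.4]
orientation: [3.141, 0.0, 0.104]
ft_force: [-1.1, -0.9, 4.6]
grip_width: 0.2
grasp_force: 2.4
```

```bash
python3 - <<'E'
from h import *
import time
F=[]
for i in range(5):
    s=arm.get_state(); F.append(s['ft_force']); arm.snapshot('side')
print(np.mean(F,0),s['position'])
E
```

```text
[-1.19336105 -0.99915669  5.28485232] [ 482.51054811 -134.71960729   20.39923498]
```

```bash
python3 - <<'E'
from h import *
a=cv2.imread('pics/side1_full.png',0); snap('side','side2'); b=cv2.imread('pics/side2_full.png',0)
T=a[163:250,318:346]
r=cv2.matchTemplate(cv2.resize(b[150:265,300:365],None,fx=8,fy=8,interpolation=3),cv2.resize(T,None,fx=8,fy=8,interpolation=3),5)
_,m,_,l=cv2.minMaxLoc(r);print(m,l[0]/8-18,l[1]/8-13)
T=a[163:200,318:346]
r=cv2.matchTemplate(cv2.resize(b[150:265,300:365],None,fx=8,fy=8,interpolation=3),cv2.resize(T,None,fx=8,fy=8,interpolation=3),5)
_,m,_,l=cv2.minMaxLoc(r);print(m,l[0]/8-18,l[1]/8-13)
print(np.subtract(w2pix('side',(550,-35,230)),w2pix('side',(553,-32,230))))
E
```

```text
0.9607382416725159 2.0 0.0
0.9842590093612671 3.0 0.0
[ 1.93356179 -0.22626989]
```

Near-right is the padless corner. Its top sank about 4 mm before the force rose, and the puppet head tipped 3 px in the side view. Now I'll go behind its wedge.

Request:
servo_tool([
  {"ax": 0,"ay": 0,"az": 0,"dx": 0,"dy": 0,"dz": 0.01,"grip": 0},
  {"ax": 0,"ay": 0,"az": 0,"dx": 0,"dy": 0,"dz": 0.03,"grip": 0},
  {"ax": 0,"ay": 0,"az": 0,"dx": 0.007,"dy": -0.05,"dz": 0,"grip": 0},
  {"ax": 0,"ay": 0,"az": 0,"dx": 0.006,"dy": -0.051,"dz": 0,"grip": 0},
  {"ax": 0,"ay": 0,"az": 0,"dx": 0,"dy": 0,"dz": -0.03,"grip": 0},
  {"ax": 0,"ay": 0,"az": 0,"dx": 0,"dy": 0,"dz": -0.015,"grip": 0},
  {"ax": 0,"ay": 0,"az": 0,"dx": 0,"dy": 0,"dz": 0,"grip": 0},
  {"ax": 0,"ay": 0,"az": 0,"dx": 0,"dy": 0,"dz": 0,"grip": 0},
])

```text
t: 5.08
position: [496.2, -234.7, 15.7]
orientation: [-3.141, -0.001, 0.106]
ft_force: [0.6, -0.1, 0.0]
grip_width: -0.2
grasp_force: 0.0
```

```bash
python3 - <<'E'
from h import *
s=arm.get_state(); print(s['position'],s['ft_force'])
snap('wrist','w2')
for p in [(505,-210.5,10),(481,-213.4,10),tuple(s['position'])]: print(w2pix('wrist',p))
E
```

```text
[ 496.15198179 -234.74606284   15.69583645] [ 0.55472389 -0.14646299  0.02758922]
(np.float64(258.2865401601119), np.float64(279.0108117689808))
(np.float64(261.7120115407281), np.float64(337.35900033026354))
(np.float64(320.659474719149), np.float64(313.66257991356997))
```

View pics/w2.png

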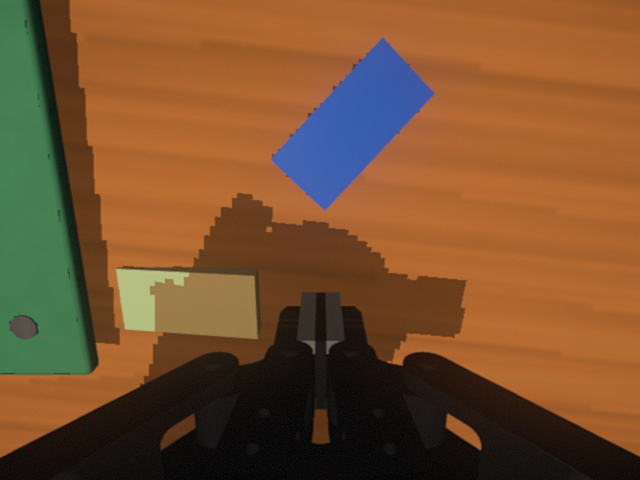

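The wrist picture shows the wedge with its blunt end at (258,271)–(260,339), square to the fingers at (320,313). I'll go down and push.

Request:
servo_tool([
  {"ax": 0,"ay": 0,"az": 0,"dx": 0,"dy": 0,"dz": -0.008,"grip": 0},
  {"ax": 0,"ay": 0,"az": 0,"dx": 0,"dy": 0,"dz": -0.004,"grip": 0},
  {"ax": 0,"ay": 0,"az": 0,"dx": 0,"dy": 0,"dz": 0,"grip": 0},
  {"ax": 0,"ay": 0,"az": 0,"dx": -0.001,"dy": 0.01,"dz": 0,"grip": 0},
  {"ax": 0,"ay": 0,"az": 0,"dx": 0,"dy": 0.003,"dz": 0,"grip": 0},
  {"ax": 0,"ay": 0,"az": 0,"dx": 0,"dy": 0,"dz": 0,"grip": 0},
])

```text
t: 5.88
position: [494.8, -222.0, 3.3]
orientation: [-3.141, -0.0, 0.105]
ft_force: [-0.5, -0.5, -0.5]
grip_width: -0.2
grasp_force: 0.0
```

Request:
servo_tool([
  {"ax": 0,"ay": 0,"az": 0,"dx": -0.0002,"dy": 0.002,"dz": 0,"grip": 0},
  {"ax": 0,"ay": 0,"az": 0,"dx": -0.0002,"dy": 0.002,"dz": 0,"grip": 0},
  {"ax": 0,"ay": 0,"az": 0,"dx": -0.0002,"dy": 0.002,"dz": 0,"grip": 0},
  {"ax": 0,"ay": 0,"az": 0,"dx": -0.0002,"dy": 0.002,"dz": 0,"grip": 0},
  {"ax": 0,"ay": 0,"az": 0,"dx": -0.0002,"dy": 0.002,"dz": 0,"grip": 0},
  {"ax": 0,"ay": 0,"az": 0,"dx": -0.0002,"dy": 0.002,"dz": 0,"grip": 0},
  {"ax": 0,"ay": 0,"az": 0,"dx": -0.0002,"dy": 0.002,"dz": 0,"grip": 0},
])

```text
t: 6.75
position: [493.2, -208.5, 3.2]
orientation: [3.142, -0.0, 0.104]
ft_force: [-0.6, 0.2, 0.3]
grip_width: 0.4
grasp_force: 0.3
```

Request:
servo_tool([
  {"ax": 0,"ay": 0,"az": 0,"dx": -0.0002,"dy": 0.002,"dz": 0,"grip": 0},
  {"ax": 0,"ay": 0,"az": 0,"dx": -0.0002,"dy": 0.002,"dz": 0,"grip": 0},
  {"ax": 0,"ay": 0,"az": 0,"dx": -0.0002,"dy": 0.002,"dz": 0,"grip": 0},
  {"ax": 0,"ay": 0,"az": 0,"dx": -0.0002,"dy": 0.002,"dz": 0,"grip": 0},
  {"ax": 0,"ay": 0,"az": 0,"dx": -0.0002,"dy": 0.002,"dz": 0,"grip": 0},
])

```text
t: 7.38
position: [492.2, -198.5, 3.2]
orientation: [3.142, -0.0, 0.104]
ft_force: [-0.3, 0.3, 0.3]
grip_width: -0.3
grasp_force: 0.3
```

```bash
python3 - <<'E'
from h import *
s=arm.get_state(); print(s['position'],s['ft_force'])
snap('wrist','w3')
E
```

```text
[ 492.19331141 -198.47694977    3.1681205 ] [-0.31450797  0.29414121  0.34935734]
```

View pics/w3.png

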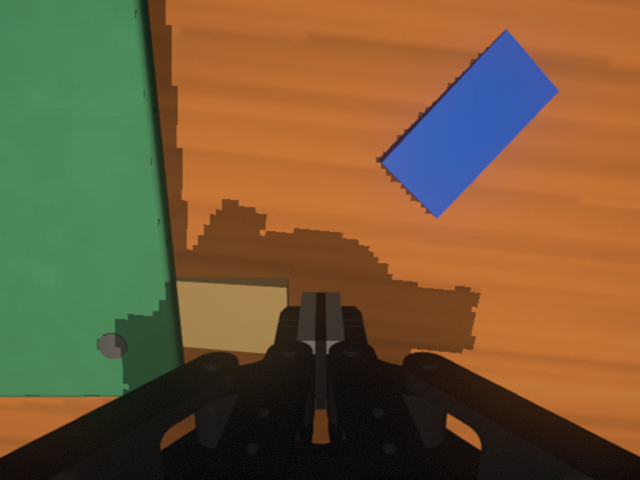

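The wrist picture shows the wedge's blunt end at (288,281)–(291,352), the plate edge at about (180,320) and the fingers at (300–342,320).

```bash
python3 - <<'E'
from h import *
R=lambda p:(np.array([[.99435,.1062],[-.1062,.99435]])@(p[:2]-np.array([553.46,-31.65]))).round(1)
for u,v in [(288,284),(290,352)]: p=pix2w('wrist',u,v,10);print(p.round(1),R(p))
print(R(pix2w('wrist',178,320,20)),R(pix2w('wrist',112,346,24.5)))
print(w2pix('wrist',(492.2,-198.5,3.2)), R(pix2w('wrist',300,300,3)))
E
```

```text
[ 505.3 -185.2   10. ] [ -64.2 -147.6]
[ 479.3 -188.1   10. ] [ -90.3 -147.7]
[ -72.6 -112.5] [-79.4 -92.2]
(np.float64(322.46687758986826), np.float64(313.6704496667312)) [ -73.3 -151.3]
```

Request:
servo_tool([
  {"ax": 0,"ay": 0,"az": 0,"dx": -0.0001,"dy": 0.001,"dz": 0,"grip": 0},
  {"ax": 0,"ay": 0,"az": 0,"dx": -0.0001,"dy": 0.001,"dz": 0,"grip": 0},
  {"ax": 0,"ay": 0,"az": 0,"dx": -0.0001,"dy": 0.001,"dz": 0,"grip": 0},
])

```text
t: 7.8
position: [491.9, -195.6, 3.2]
orientation: [3.142, -0.0, 0.104]
ft_force: [-0.7, -0.4, -0.1]
grip_width: -0.5
grasp_force: 0.3
```

Request:
servo_tool([
  {"ax": 0,"ay": 0,"az": 0,"dx": -0.0001,"dy": 0.001,"dz": 0,"grip": 0},
  {"ax": 0,"ay": 0,"az": 0,"dx": -0.0001,"dy": 0.001,"dz": 0,"grip": 0},
])

```text
t: 8.05
position: [491.7, -193.5, 3.2]
orientation: [-3.142, -0.0, 0.104]
ft_force: [0.1, -0.9, -0.6]
grip_width: -0.1
grasp_force: 0.3
```

Request:
servo_tool([
  {"ax": 0,"ay": 0,"az": 0,"dx": -0.0001,"dy": 0.001,"dz": 0,"grip": 0},
  {"ax": 0,"ay": 0,"az": 0,"dx": 0,"dy": 0,"dz": 0,"grip": 0},
])

```text
t: 8.3
position: [491.6, -192.5, 3.2]
orientation: [-3.142, 0.0, 0.104]
ft_force: [0.3, 0.1, -0.2]
grip_width: 0.3
grasp_force: 0.1
```

Still no resistance, so I'll keep on in 1 mm steps.

Request:
servo_tool([
  {"ax": 0,"ay": 0,"az": 0,"dx": -0.0001,"dy": 0.001,"dz": 0,"grip": 0},
  {"ax": 0,"ay": 0,"az": 0,"dx": 0,"dy": 0,"dz": 0,"grip": 0},
])

```text
t: 8.55
position: [491.5, -191.7, 3.2]
orientation: [3.141, -0.0, 0.104]
ft_force: [1.4, -0.2, -0.1]
grip_width: 0.0
grasp_force: 0.4
```

Request:
servo_tool([
  {"ax": 0,"ay": 0,"az": 0,"dx": -0.0001,"dy": 0.001,"dz": 0,"grip": 0},
  {"ax": 0,"ay": 0,"az": 0,"dx": 0,"dy": 0,"dz": 0,"grip": 0},
])

```text
t: 8.8
position: [491.5, -191.1, 3.2]
orientation: [3.141, -0.0, 0.104]
ft_force: [0.3, -2.1, -0.7]
grip_width: 0.1
grasp_force: 1.0
```

Request:
servo_tool([
  {"ax": 0,"ay": 0,"az": 0,"dx": -0.0001,"dy": 0.001,"dz": 0,"grip": 0},
  {"ax": 0,"ay": 0,"az": 0,"dx": 0,"dy": 0,"dz": 0,"grip": 0},
])

```text
t: 9.05
position: [491.5, -189.7, 3.4]
orientation: [3.141, -0.0, 0.104]
ft_force: [0.4, -1.7, 2.7]
grip_width: 0.2
grasp_force: 1.3
```

```bash
python3 - <<'E'
from h import *
s=arm.get_state(); print(s['position'],s['ft_force'])
snap('wrist','w4')
E
```

```text
[ 491.49442093 -189.72557978    3.43187258] [ 0.39255726 -1.71531944  2.67708828]
```

View pics/w4.png

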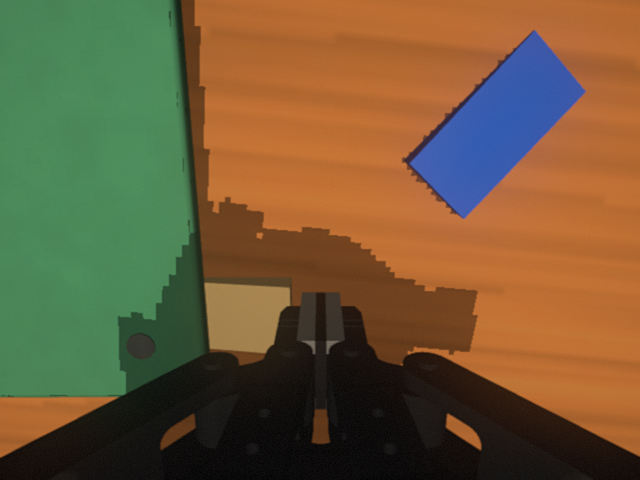

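```bash
python3 - <<'E'
from h import *
R=lambda p:(np.array([[.99435,.1062],[-.1062,.99435]])@(p[:2]-np.array([553.46,-31.65]))).round(1)
for u,v in [(291,284),(292,352)]: p=pix2w('wrist',u,v,10);print(p.round(1),R(p))
print(R(pix2w('wrist',206,320,20)),R(pix2w('wrist',140,346,24.5)))
a=cv2.imread('pics/side1_full.png',0); snap('side','side3'); b=cv2.imread('pics/side3_full.png',0)
for T,n in((a[163:200,318:346],'head'),):
  r=cv2.matchTemplate(cv2.resize(b[150:265,300:365],None,fx=8,fy=8,interpolation=3),cv2.resize(T,None,fx=8,fy=8,interpolation=3),5)
  _,m,_,l=cv2.minMaxLoc(r);print(m,l[0]/8-18,l[1]/8-13)
E
```

```text
[ 504.6 -177.9   10. ] [ -64.1 -140.2]
[ 478.6 -180.5   10. ] [ -90.3 -140. ]
[ -72.5 -113.1] [-79.3 -92.6]
0.9990406632423401 0.0 0.0
```

Request:
servo_tool([
  {"ax": 0,"ay": 0,"az": 0,"dx": -0.0001,"dy": 0.001,"dz": 0,"grip": 0},
  {"ax": 0,"ay": 0,"az": 0,"dx": 0,"dy": 0,"dz": 0,"grip": 0},
])

```text
t: 9.4
position: [491.5, -188.7, 3.4]
orientation: [3.141, -0.001, 0.104]
ft_force: [0.8, -3.0, 4.2]
grip_width: -0.1
grasp_force: 2.1
```

Request:
servo_tool([
  {"ax": 0,"ay": 0,"az": 0,"dx": -0.0001,"dy": 0.001,"dz": 0,"grip": 0},
  {"ax": 0,"ay": 0,"az": 0,"dx": 0,"dy": 0,"dz": 0,"grip": 0},
])

```text
t: 9.65
position: [491.4, -187.8, 3.3]
orientation: [3.141, -0.001, 0.104]
ft_force: [0.7, -2.8, 4.8]
grip_width: 0.3
grasp_force: 2.4
```

Request:
servo_tool([
  {"ax": 0,"ay": 0,"az": 0,"dx": 0.0002,"dy": -0.002,"dz": 0,"grip": 0},
  {"ax": 0,"ay": 0,"az": 0,"dx": 0.001,"dy": -0.012,"dz": 0,"grip": 0},
  {"ax": 0,"ay": 0,"az": 0,"dx": 0,"dy": 0,"dz": 0.03,"grip": 0},
  {"ax": 0,"ay": 0,"az": 0,"dx": 0,"dy": 0,"dz": 0.025,"grip": 0},
  {"ax": 0,"ay": 0,"az": 0,"dx": -0.004,"dy": 0.033,"dz": 0,"grip": 0},
  {"ax": 0,"ay": 0,"az": 0,"dx": -0.004,"dy": 0.033,"dz": 0,"grip": 0},
  {"ax": 0,"ay": 0,"az": 0,"dx": 0,"dy": 0,"dz": -0.02,"grip": 0},
  {"ax": 0,"ay": 0,"az": 0,"dx": 0,"dy": 0,"dz": 0,"grip": 0},
])

```text
t: 10.65
position: [482.7, -134.5, 36.9]
orientation: [-3.14, 0.004, 0.105]
ft_force: [0.1, -0.6, 0.1]
grip_width: -0.0
grasp_force: 0.0
```

```bash
python3 - <<'E'
from h import *
snap('wrist','w5')
a=cv2.imread('pics/side1_full.png',0); snap('side','side4'); b=cv2.imread('pics/side4_full.png',0)
T=a[163:200,318:346]
r=cv2.matchTemplate(cv2.resize(b[150:265,300:365],None,fx=8,fy=8,interpolation=3),cv2.resize(T,None,fx=8,fy=8,interpolation=3),5)
_,m,_,l=cv2.minMaxLoc(r);print(m,l[0]/8-18,l[1]/8-13)
s=arm.get_state();print(s['position'],s['ft_force'])
E
```

```text
0.9990150332450867 0.0 0.0
[ 483.79986962 -135.73530839   37.95767262] [-0.90041205  0.09720753  0.6451949 ]
```

View pics/w5.png

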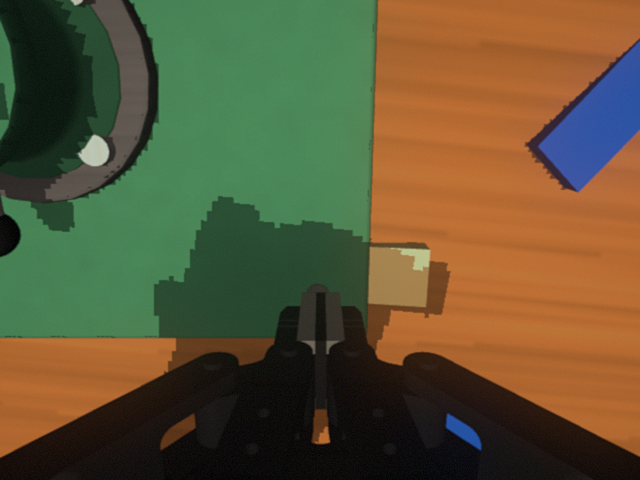

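The wedge is in, with only a stub showing from (370,275) to (429,275), and the vise is level. Now the second press at the same corner.

Request:
servo_tool([
  {"ax": 0,"ay": 0,"az": 0,"dx": 0,"dy": 0,"dz": -0.01,"grip": 0},
  {"ax": 0,"ay": 0,"az": 0,"dx": 0,"dy": 0,"dz": -0.002,"grip": 0},
  {"ax": 0,"ay": 0,"az": 0,"dx": 0,"dy": 0,"dz": -0.001,"grip": 0},
  {"ax": 0,"ay": 0,"az": 0,"dx": 0,"dy": 0,"dz": -0.001,"grip": 0},
  {"ax": 0,"ay": 0,"az": 0,"dx": 0,"dy": 0,"dz": 0,"grip": 0},
])

```text
t: 11.38
position: [484.4, -135.7, 24.5]
orientation: [3.141, -0.0, 0.104]
ft_force: [-0.8, 0.7, 2.2]
grip_width: -0.0
grasp_force: 1.3
```

Request:
servo_tool([
  {"ax": 0,"ay": 0,"az": 0,"dx": 0,"dy": 0,"dz": -0.001,"grip": 0},
  {"ax": 0,"ay": 0,"az": 0,"dx": 0,"dy": 0,"dz": 0,"grip": 0},
])

```text
t: 11.62
position: [484.3, -135.7, 24.2]
orientation: [3.141, -0.0, 0.104]
ft_force: [-1.9, 0.1, 12.6]
grip_width: -0.1
grasp_force: 6.0
```

The corner holds firm: 12.6 N at z 24.2. I'll hold briefly, then retreat.

Request:
servo_tool([
  {"ax": 0,"ay": 0,"az": 0,"dx": 0,"dy": 0,"dz": 0,"grip": 0},
  {"ax": 0,"ay": 0,"az": 0,"dx": 0,"dy": 0,"dz": 0.005,"grip": 0},
  {"ax": 0,"ay": 0,"az": 0,"dx": 0,"dy": 0,"dz": 0.03,"grip": 0},
  {"ax": 0,"ay": 0,"az": 0,"dx": -0.02,"dy": -0.03,"dz": 0.05,"grip": 0},
  {"ax": 0,"ay": 0,"az": 0,"dx": -0.02,"dy": -0.04,"dz": 0.04,"grip": 0},
  {"ax": 0,"ay": 0,"az": 0,"dx": 0,"dy": 0,"dz": 0,"grip": 0},
  {"ax": 0,"ay": 0,"az": 0,"dx": 0,"dy": 0,"dz": 0,"grip": 0},
  {"ax": 0,"ay": 0,"az": 0,"dx": 0,"dy": 0,"dz": 0,"grip": 0},
])

```text
t: 12.62
position: [444.3, -204.1, 147.2]
orientation: [-3.14, 0.001, 0.106]
ft_force: [-1.6, 0.3, -0.3]
grip_width: 0.4
grasp_force: 0.0
```

```bash
python3 - <<'E'
from h import *
snap('top','top2')
a=cv2.imread('pics/top1_full.png');b=cv2.imread('pics/top2_full.png')
cv2.imwrite('pics/fin.png',cv2.resize(b[195:325,240:430],None,fx=4.2,fy=4.2,interpolation=cv2.INTER_CUBIC))
E
```

```text
(no output)
```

View pics/fin.png

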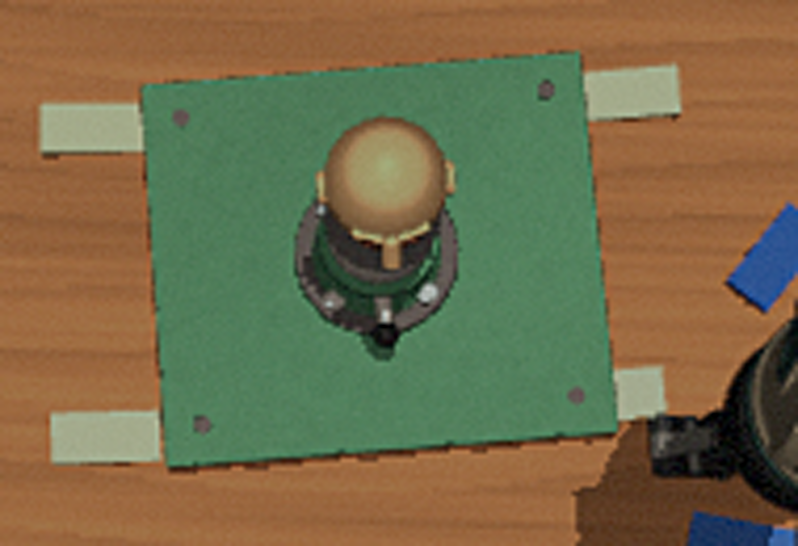

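The final picture shows the near-right wedge in, ending at (664,390), with the plate and the other wedges where they were and the arm clear.

```bash
python3 -c "
from workcell import arm
print(arm.finish_job())"
```

```text
the job is handed in; nothing more can be done
None
```

The near-right foot was the padless one: I pushed its wedge in snug (thin end about 20 mm under the foot), the corner then held at 12.6 N without sinking, the vise and other three wedges look unmoved in the final picture, and the job is handed in, though no verdict came back.

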